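# Load the board test fixture, free its catch and hold its lever

### The job

Two blue relay boards lie loose on the grey-green mat: set them down (do not drop them) in the two empty pockets of the black test fixture, so that the three boards make a neat side-by-side row, each flat in its pocket with its gold edge towards the aluminium contact bar. Then flip the red safety catch fully over, away from the lever, and only after that pull the yellow-handled lever towards the robot as far as it goes; finish while the gripper is still holding it there, because its spring draws it back if let go. Leave the board that is already seated and everything else on the table where they are.

Things in the scene. Friction and masses are not known exactly. Their poses are not given: they have to be found in the camera images.
- board_a: Blue circuit board 70 (x) x 46 (y) x 3 mm, about 60 g; origin at the centre of its underside, z up. In its middle a light-blue relay block, 28 (x) x 18 (y) mm, top 23 mm above the underside: grip it across y, where the board beside it is bare. Two silver cans 12 mm high near the -x edge, gold contact strip along the +x edge. Starts loose on the mat.
- board_b: Blue circuit board 70 (x) x 46 (y) x 3 mm, about 60 g; origin at the centre of its underside, z up. In its middle a light-blue relay block, 28 (x) x 18 (y) mm, top 23 mm above the underside: grip it across y, where the board beside it is bare. Two silver cans 12 mm high near the -x edge, gold contact strip along the +x edge. Starts loose on the mat, like board_a.
- board_a_edge (a point): Middle of board_a's gold edge, 35 mm along its +x from its origin, on its top face.
- board_b_edge (a point): The same for board_b.
- seated: Third identical board, already in a pocket; leave it there.
- pocket_a: Empty pocket of the fixture, green floor; origin at the centre of its floor, 50 mm above the table, axes as the fixture's. 76 (x) x 52 (y) mm inside, open above, ribs 4 mm high round it: 3 mm room on every side of a board. A seated board has its origin at the pocket's and its gold edge towards the pocket's +x. Either loose board fits; pockets are side by side along y, 64 mm apart.
- pocket_b: The other empty pocket, like pocket_a.
- fixture: Black test fixture, case 240 (x) x 440 (y) x 50 mm high, fixed; origin at the centre of its underside, x away from the robot. In its frame: pockets at x = -30, y = 26, 90 and 154 mm; contact bar (190 mm along y, 20 wide, top 67 mm above the table, moved by the lever) just beyond them at x = 42; lever at y = -90; catch at y = -175. A green floor marks an empty pocket.
- lever_angle (a joint): Lever angle, rad: 0 at rest (leaning 0.35 rad away from the robot, fixture +x), grows as the handle is pulled towards the robot, stop at 0.9 (leaning 0.55 rad towards the robot). Spring return: about 3 N at the handle at the start, 10 N at the stop. With the catch down it is blocked after about 0.1 rad.
- lever_hinge (a point): Lever pivot; the axis runs along the fixture's y. 55 mm above the table, at fixture x = 60, y = -90 mm.
- lever: The whole lever (shaft, blocking lug and handle); origin at its pivot.
- handle (a point): Yellow round bar, the lever's handle, 16 mm in diameter, 80 mm long along fixture y; this point is its middle, 125 mm from the lever pivot (172 mm above the table at rest, 162 at the stop, 180 between). The 10 mm shaft joins its middle from below: keep fingertips near the bar's underside (TCP about 10 mm above its centre). A grip across fixture x lets it roll between the pads.
- catch (a joint): Safety catch angle, rad: 0 to 0.15 at the start (catch down, its arm across the lever's lug), 1.2 fully flipped. It stays where it is put (light friction, about 1 to 2 N at the tab).
- catch_hinge (a point): Point on the catch's pivot axis (along fixture x) below the middle of its red tab; 102 mm above the table, at fixture x = 19, y = -175 mm. The bearing post, up to 112 mm above the table, stands 19 to 33 mm from it along fixture +x.
- catch_tip (a point): Middle of the top end of the red tab, a plate 22 (fixture x) x 8 mm reaching 56 mm from the pivot axis. At 0 it leans 0.5 rad from upright towards the lever (fixture +y); push it over to fixture -y until it leans 0.7 rad that way. The blocking arm, 45 mm further along fixture +x on the same axis, 58 mm long towards the lever, swings up with it.
- carton_a: blue printed carton 110 x 150 x 50 mm, bystander at the back
- carton_b: blue printed carton 110 x 150 x 45 mm, bystander on the right
- wrapped_unit: dark grey lamp unit with a white top, in clear wrap, 120 x 280 x 80 mm, bystander at the back
- tape_roll: yellow tape roll, 72 mm across, 20 mm high, lying flat, bystander
- screwdriver: screwdriver lying on the table, bystander
- parts_jar: small jar, 56 mm across, 70 mm high, bystander
Mind the look-alikes: they are no part of the job. What is shaped like the board_a but pink or white is not meant.

How it is judged (in metres and radians):
On the way, in this order (a step that is already met when the one before it is completed fails the run):
1. both loose boards lie flat in the two empty pockets, gold edge towards the contact bar, and are released ((((horizontal distance between board_a and pocket_a below 0.006 m and z of board_a in the frame of pocket_a below 0.0025 m and angle between board_a's own z axis and vertical below 0.04 rad and angle between the x axis of board_a and the x axis of pocket_a, either way round below 0.15 rad and x of board_a_edge in the frame of pocket_a above 0.02 m and contact force between board_a and the fingers below 0.1 N and linear speed of board_a below 0.05 m/s) and (horizontal distance between board_b and pocket_b below 0.006 m and z of board_b in the frame of pocket_b below 0.0025 m and angle between board_b's own z axis and vertical below 0.04 rad and angle between the x axis of board_b and the x axis of pocket_b, either way round below 0.15 rad and x of board_b_edge in the frame of pocket_b above 0.02 m and contact force between board_b and the fingers below 0.1 N and linear speed of board_b below 0.05 m/s)) or ((horizontal distance between board_a and pocket_b below 0.006 m and z of board_a in the frame of pocket_b below 0.0025 m and angle between board_a's own z axis and vertical below 0.04 rad and angle between the x axis of board_a and the x axis of pocket_b, either way round below 0.15 rad and x of board_a_edge in the frame of pocket_b above 0.02 m and contact force between board_a and the fingers below 0.1 N and linear speed of board_a below 0.05 m/s) and (horizontal distance between board_b and pocket_a below 0.006 m and z of board_b in the frame of pocket_a below 0.0025 m and angle between board_b's own z axis and vertical below 0.04 rad and angle between the x axis of board_b and the x axis of pocket_a, either way round below 0.15 rad and x of board_b_edge in the frame of pocket_a above 0.02 m and contact force between board_b and the fingers below 0.1 N and linear speed of board_b below 0.05 m/s)))), for 0.2 s.
2. the safety catch is flipped over while the lever is still at rest (value of joint catch above 1 rad and value of joint lever_angle below 0.25 rad), for 0.2 s.
3. the gripper has pulled the lever to its stop (value of joint lever_angle above 0.8 rad and contact force between the fingers and lever above 2 N), for 0.2 s.
At the end, for the whole second after the job is handed in: Each loose board is in its own pocket (centre within 6 mm, flat, turned less than 0.15 rad, gold edge to the contact bar, untouched); the catch is above 1.0 rad; the lever is above 0.8 rad, at rest, and the fingers still press on its handle with more than 2 N (all of step 3 and (((horizontal distance between board_a and pocket_a below 0.006 m and z of board_a in the frame of pocket_a below 0.0025 m and angle between board_a's own z axis and vertical below 0.04 rad and angle between the x axis of board_a and the x axis of pocket_a, either way round below 0.15 rad and x of board_a_edge in the frame of pocket_a above 0.02 m and contact force between board_a and the fingers below 0.1 N and linear speed of board_a below 0.05 m/s) and (horizontal distance between board_b and pocket_b below 0.006 m and z of board_b in the frame of pocket_b below 0.0025 m and angle between board_b's own z axis and vertical below 0.04 rad and angle between the x axis of board_b and the x axis of pocket_b, either way round below 0.15 rad and x of board_b_edge in the frame of pocket_b above 0.02 m and contact force between board_b and the fingers below 0.1 N and linear speed of board_b below 0.05 m/s)) or ((horizontal distance between board_a and pocket_b below 0.006 m and z of board_a in the frame of pocket_b below 0.0025 m and angle between board_a's own z axis and vertical below 0.04 rad and angle between the x axis of board_a and the x axis of pocket_b, either way round below 0.15 rad and x of board_a_edge in the frame of pocket_b above 0.02 m and contact force between board_a and the fingers below 0.1 N and linear speed of board_a below 0.05 m/s) and (horizontal distance between board_b and pocket_a below 0.006 m and z of board_b in the frame of pocket_a below 0.0025 m and angle between board_b's own z axis and vertical below 0.04 rad and angle between the x axis of board_b and the x axis of pocket_a, either way round below 0.15 rad and x of board_b_edge in the frame of pocket_a above 0.02 m and contact force between board_b and the fingers below 0.1 N and linear speed of board_b below 0.05 m/s))) and value of joint catch above 1 rad and velocity of joint lever_angle below 0.1 rad/s); the arm keeps its last pose, push and grip.
It fails at once if a loose board is dropped (moves faster than 0.6 m/s with no finger on it) ((linear speed of board_a above 0.6 m/s and contact force between board_a and the fingers below 0.05 N) or (linear speed of board_b above 0.6 m/s and contact force between board_b and the fingers below 0.05 N)).
It fails at once if the seated board is shifted by more than 10 mm (distance of seated from where it was at the start of the episode above 0.01 m).
It fails at once if a bystander is moved by more than 30 mm (distance of any of carton_a, carton_b, wrapped_unit, tape_roll, screwdriver, parts_jar from where it was at the start of the episode above 0.03 m).
It also fails if it takes over 72 s, if anything falls off the work surface, if the arm or the gripper's body presses on something with over 40 N, if the wrist force passes 120 N, or if a joint passes its speed limit or range.

### The arm

A 6-joint arm with a two-finger parallel gripper is mounted at the origin on the work surface. World frame = base frame: x ahead of the robot, y to its left, z up, the work surface at z = 0. Lengths are in m, angles in degrees, forces in N, time in s.
With the tool pointing down it reaches from about 0.35 to 0.775 m from the base axis. Payload 7.3 kg.
Tool frame: the origin (TCP) lies between the finger pads, 19 mm behind the fingertips; this is the grasp point; z points along the fingers, y is the line along which they close (so a half turn about z gives the same grasp; the last joint's range is limited). The gripper opens to 92 mm and grips with 3 to 60 N. Pads are 19 mm wide; open, the fingers measure 130 mm over their backs; the gripper's body (75 mm by 190 mm) begins 47 mm behind the grasp point.
Start: joints at [68.64, 19.595, 87.324, -0, 73.075, -8.365], TCP at [0.118, 0.512, 0.246] pointing down, gripper open.
Joint ranges: [-145.02, 145.02], [-44.19, 115.74], [2.07, 154.8], [-57.11, 237.11], [16.16, 152.29], [-177.93, 177.93]. Speed limits (degrees/s): [147.25, 147.25, 180, 180, 180, 180].

### API

Orientations are given as a 3x3 rotation matrix whose columns are the frame's x, y, z axes.
In Python, from station import monitor, imaging, job, nets gives the robot as it stands. The module is installed in compiled form; this text tells all that it offers.
- The arm moves only by the shell command python3 -m jog 'ROWS' [OPENING]. ROWS is JSON, a list of rows, each a list of 6 numbers: the shift along the tool's x, y, z each as a share of 200 mm, from -1 to 1, then the turn, a rotation vector about the tool's x, y, z each as a share of 90 degrees, from -1 to 1. In form: [[x, y, z, ax, ay, az], ...]. A call has 1 to 8 rows; each row is the pose to reach, as a shift and turn from the pose commanded when the call began, along the tool's axes at that moment; what a row does not reach only later rows make up. A row lasts 1/10 s, in which the tool goes at most 50 mm and 8.59 degrees, less where a joint would pass 70% of its speed; a pose out of reach is approached as far as the arm can. A call with a number of a shift or a turn outside -1 to 1 is refused whole. A call with a gripper value outside its range is refused whole. OPENING is the opening, from -1 (shut) to 1 (fully open), set as the call begins (- or left out, the last holds). The fingers move at their own pace and stop on an object; the grip force is fixed at half the most. Time passes only in rows, so rows that repeat a pose let the fingers close. It gives the time, the measured TCP pose, the force, the opening and the grip force at its end, in the units of the state.
- monitor.get_obs(): the state, without advancing time (a new reading comes with each control period).
- imaging.read_camera(name): name is "scene" or "side" or "wrist"; returns a dict with "color" (420x560x3 uint8, blue, green, red), "fx", "fy", "cx", "cy" (pixels), "pose" (4x4, takes a point from camera to world coordinates). Camera axes: x right, y down, z forward; pixel columns grow to the right and rows downward; lengths in m; the calibration is good to about 2 mm. A picture is of the moment at which its call begins. There is no depth.
- job.job_done(): hands the job in; it is judged then, once.
Trained networks look in a picture, given as the dict that the camera call returned (one of the last four; its "shot" number tells which), for a name from the list of things; names that differ only in an ending like _2 or _b are one class to them, and where a whole thing is asked for, a point or a joint stands for the part that bears it (a point fixed in the world has none). Each returns a list of dicts, best first, with "p" (0 to 1); they miss things now and then, are a little off and sometimes report something else, mostly with a low value. They report only what shows in the picture. A call takes as long as a camera call. They do not tell look-alikes from the thing itself.
- nets.cut_out(picture, target): "region" (420x560 bool, what is visible of it) and "position" ([column, row] in pixels, amid what is visible of it).
- nets.place_of(picture, target): "position" ([column, row] in pixels: a listed point, or the origin of a listed thing).
The state is a dict: "clock": time; "qpos": joint angles; "joint_vel": joint speeds; "tau": joint torques, N m; "position": TCP position; "orientation": TCP orientation; "force": force on the tool from outside, world axes, zero at the start; "wrist_torque": the same for the moment, N m; "width": finger opening in m; "grip_force": force on a finger pad.
Only numpy, scipy, OpenCV 4.12 (cv2) and the standard library are available. Lean on these libraries where they do the work, as an engineer would, in place of code of your own. Each camera call takes 0.05 s, during which the arm holds its last target. There are 200 camera calls.

## Working session

There is one attempt and no reset: what is moved stays moved. The work goes in short steps, Python scripts to look and compute and a shell command to move; the robot and the scene stay as the last step left them, time stands still between calls to the robot, and variables do not carry over. Pictures are saved under pics/ and viewed, at most 10 in all, crops included, and the job is handed in when it is done.

```bash
mkdir -p pics; cat > h.py <<'E'
import numpy as np, cv2
from station import monitor, imaging, job, nets
def ray(p,uv):
    d=np.array([(uv[0]-p['cx'])/p['fx'],(uv[1]-p['cy'])/p['fy'],1.0]); T=np.array(p['pose'])
    return T[:3,3],T[:3,:3]@d
def onz(p,uv,z):
    o,d=ray(p,uv); return o+d*(z-o[2])/d[2]
def proj(p,X):
    T=np.array(p['pose']); c=T[:3,:3].T@(np.array(X)-T[:3,3]); return np.array([p['fx']*c[0]/c[2]+p['cx'],p['fy']*c[1]/c[2]+p['cy']])
def tri(obs):
    A=np.zeros((3,3));b=np.zeros(3)
    for p,uv in obs:
        o,d=ray(p,uv); d=d/np.linalg.norm(d); M=np.eye(3)-np.outer(d,d); A+=M;b+=M@o
    return np.linalg.solve(A,b)
E
python3 - <<'E'
from h import *
np.set_printoptions(precision=3,suppress=True)
for n in ['scene','side']:
    p=imaging.read_camera(n); cv2.imwrite(f'pics/{n}0.png',p['color']); print(n,np.array(p['pose']),p['fx'])
    for t,z in [('board_a',0.003),('board_a_edge',.005),('seated',.05),('pocket_a',.05),('fixture',0),('handle',.172),('catch_tip',.15),('catch_hinge',.102),('lever_hinge',.055)]:
        for r in nets.place_of(p,t): print(t,np.round(r['p'],2),np.round(r['position'],1),onz(p,r['position'],z))
E
```

```text
scene [[-0.871  0.393 -0.295  0.878]
 [ 0.492  0.685 -0.537  0.639]
 [-0.009 -0.613 -0.79   1.065]
 [ 0.     0.     0.     1.   ]] 382.6486938595435
board_a 0.94 [366.4 307.5] [0.438 0.374 0.003]
board_a 0.9 [321.1 324. ] [0.579 0.349 0.003]
board_a 0.83 [357.5 235. ] [0.308 0.158 0.003]
board_a 0.78 [433.1 285.9] [0.222 0.418 0.003]
board_a 0.7 [393.3 262.2] [0.273 0.296 0.003]
board_a 0.59 [430.7 330. ] [0.323 0.515 0.003]
board_a_edge 0.77 [419.4 282.1] [0.25  0.389 0.005]
board_a_edge 0.72 [360.5 244.6] [0.324 0.194 0.005]
board_a_edge 0.65 [309.6 326.4] [0.612 0.34  0.005]
board_a_edge 0.59 [420.5 321.7] [0.332 0.483 0.005]
board_a_edge 0.54 [241.8 197.7] [ 0.571 -0.174  0.005]
seated 0.54 [292.2 246.9] [0.535 0.115 0.05 ]
seated 0.45 [253.3 138.4] [ 0.413 -0.383  0.05 ]
seated 0.19 [213.5 290.3] [0.806 0.127 0.05 ]
pocket_a 0.75 [286.8 233. ] [0.524 0.062 0.05 ]
pocket_a 0.69 [278.9 216.3] [ 0.513 -0.008  0.05 ]
catch_tip 0.65 [245.5 161.2] [ 0.533 -0.197  0.15 ]
catch_hinge 0.79 [241.6 167.7] [ 0.54  -0.219  0.102]
lever_hinge 0.55 [239.4 195.9] [ 0.589 -0.147  0.055]
lever_hi
[... 340 characters left out ...]
 0.61 [299.9 298.1] [0.309 0.153 0.003]
board_a 0.6 [254.3 382.9] [0.221 0.416 0.003]
board_a 0.56 [279.1 337.9] [0.262 0.29  0.003]
board_a_edge 0.89 [198.8 378.8] [0.317 0.489 0.005]
board_a_edge 0.85 [253.3 369.1] [0.246 0.394 0.005]
board_a_edge 0.63 [259.3 338.9] [0.294 0.325 0.005]
board_a_edge 0.6 [171.9 285. ] [0.605 0.349 0.005]
pocket_a 0.34 [169.4 281.4] [0.576 0.371 0.05 ]
fixture 0.67 [284.6 234.1] [ 0.534 -0.046  0.   ]
handle 0.52 [280.  168.9] [ 0.633 -0.135  0.172]
catch_tip 0.58 [308.9 175.1] [ 0.559 -0.197  0.15 ]
catch_hinge 0.74 [315.6 186.6] [ 0.545 -0.22   0.102]
lever_hinge 0.47 [309.6 173.9] [ 0.675 -0.356  0.055]
lever_hinge 0.39 [377.2 239.1] [ 0.259 -0.15   0.055]
```

View pics/scene0.png

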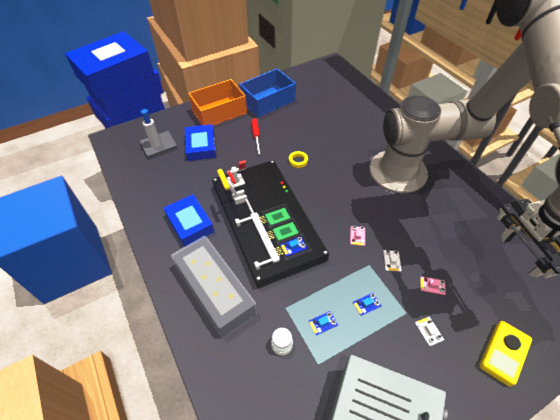

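View pics/side0.png

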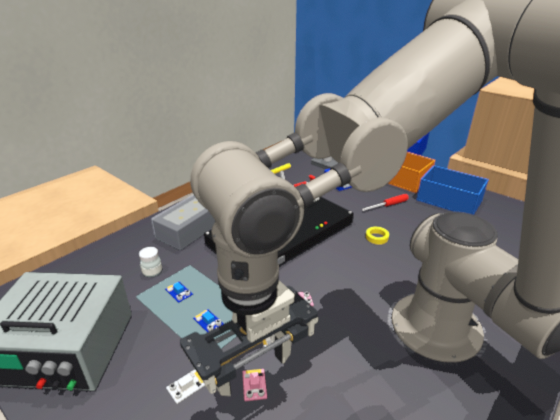

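The loose blue boards are at scene (367,303) and (322,323) on the mat. Look-alikes are pink at (358,235) and (433,286) and white at (392,261) and (430,330), all off the mat. The seated board is at (292,246). The green pockets are at (286,231) and (278,215), the yellow handle at (224,180) and the red tab at (243,164). I choose the two on the mat.

```bash
cat >> h.py <<'E'
def go(pos,R=None,st=None):
    "print shares from current pose to world pos / orientation"
    from scipy.spatial.transform import Rotation as Ro
    s=monitor.get_obs(); R0=np.array(s['orientation']); d=R0.T@(np.array(pos)-s['position'])/.2
    w=np.zeros(3) if R is None else Ro.from_matrix(R0.T@R).as_rotvec(degrees=True)/90
    print('shares',np.round(np.r_[d,w],4))
def down(a):
    "tool down with tool y axis at world yaw a (rad)"
    y=np.array([np.cos(a),np.sin(a),0]);z=np.array([0,0,-1.]);return np.c_[np.cross(y,z),y,z]
E
python3 - <<'E'
from h import *
np.set_printoptions(precision=3,suppress=True)
s=monitor.get_obs(); print(s['orientation'],s['position'],s['force'],s['width'])
p=imaging.read_camera('wrist'); T=np.array(p['pose']); R=np.array(s['orientation'])
print(p['fx'],'cam in tool',R.T@(T[:3,3]-s['position']),R.T@T[:3,:3])
for n in ['scene']:
    p=imaging.read_camera(n)
    for t in ['board_a','seated','pocket_a','handle','tape_roll','screwdriver','parts_jar','wrapped_unit','carton_a']:
        for r in nets.cut_out(p,t): print(t,np.round(r['p'],2),np.round(r['position'],1),onz(p,r['position'],0.03))
go([.45,.36,.35])
E
```

```text
[[-0.974  0.225  0.   ]
 [ 0.225  0.974  0.   ]
 [-0.     0.    -1.   ]] [0.118 0.512 0.246] [-0.215 -0.265 -0.243] 0.09159720393380812
290.34489358135215 cam in tool [ 0.075 -0.001 -0.138] [[ 0.001 -0.96  -0.279]
 [ 1.     0.001 -0.   ]
 [ 0.    -0.279  0.96 ]]
board_a 0.9 [367.6 303.4] [0.439 0.372 0.03 ]
board_a 0.86 [432.3 287.2] [0.244 0.426 0.03 ]
board_a 0.78 [394.6 261.9] [0.284 0.306 0.03 ]
board_a 0.77 [358.9 235.2] [0.319 0.173 0.03 ]
board_a 0.68 [428.1 327.7] [0.339 0.51  0.03 ]
board_a 0.56 [324. 322.] [0.577 0.356 0.03 ]
seated 0.58 [293.8 244.9] [0.52 0.1  0.03]
seated 0.28 [227.5 181.2] [ 0.589 -0.249  0.03 ]
pocket_a 0.63 [286.  230.4] [0.514 0.04  0.03 ]
pocket_a 0.51 [276.9 215.3] [ 0.51  -0.028  0.03 ]
handle 0.68 [227.8 183.7] [ 0.593 -0.238  0.03 ]
tape_roll 0.79 [300.7 159.8] [ 0.304 -0.209  0.03 ]
screwdriver 0.41 [264.2 220.5] [ 0.557 -0.03   0.03 ]
parts_jar 0.89 [281.6 340.2] [0.704 0.341 0.03 ]
wrapped_unit 0.93 [213.2 285.8] [0.8   0.104 0.03 ]
carton_a 0.95 [202.1 138.2] [ 0.58  -0.506  0.03 ]
carton_a 0.59 [187.6 218.7] [ 0.775 -0.164  0.03 ]
carton_a 0.41 [225.6 182.7] [ 0.598 -0.246  0.03 ]
shares [-1.788 -0.365 -0.522  0.     0.     0.   ]
```

```bash
python3 -m jog '[[-0.9,-0.2,-0.26,0,0,0],[-0.9,-0.2,-0.26,0,0,0],[-0.9,-0.2,-0.26,0,0,0],[-0.9,-0.2,-0.26,0,0,0],[-0.9,-0.2,-0.26,0,0,0]]'
python3 -m jog '[[-0.85,-0.17,-0.26,0,0,0],[-0.85,-0.17,-0.26,0,0,0],[-0.85,-0.17,-0.26,0,0,0],[-0.85,-0.17,-0.26,0,0,0],[-0.85,-0.17,-0.26,0,0,0],[-0.85,-0.17,-0.26,0,0,0]]'
cat > look.py <<'E'
from h import *
import sys
np.set_printoptions(precision=3,suppress=True)
print(np.array(monitor.get_obs()['position']))
p=imaging.read_camera('wrist'); cv2.imwrite(sys.argv[1],p['color'])
for a in sys.argv[2:]:
    t,z=a.split(':')
    for r in nets.place_of(p,t):
        if r['p']>.3: print(t,np.round(r['p'],2),np.round(r['position'],1),onz(p,r['position'],float(z)))
E
python3 look.py pics/w1.png board_a:0.001 board_a_edge:0.004
```

```text
clock: 2.05
position: [0.2888, 0.4306, 0.299]
orientation: [[-0.973, 0.23, 0.004], [0.23, 0.973, 0.002], [-0.003, 0.002, -1.0]]
force: [-0.3, -0.0, 0.2]
width: 0.0913
grip_force: 0.0
clock: 2.65
position: [0.4419, 0.361, 0.3488]
orientation: [[-0.974, 0.226, -0.001], [0.226, 0.974, 0.0], [0.001, -0.0, -1.0]]
force: [-1.2, -0.3, -0.3]
width: 0.0918
grip_force: 0.0
[0.442 0.361 0.349]
board_a 0.94 [283.3 166. ] [0.43  0.363 0.001]
board_a 0.65 [144.1 120.9] [0.31  0.162 0.001]
board_a 0.62 [214.1  75.9] [0.272 0.29  0.001]
board_a 0.58 [293.1 244.9] [0.572 0.348 0.001]
board_a 0.55 [361.1  80.2] [0.328 0.51  0.001]
board_a_edge 0.85 [274.6  43.4] [0.25  0.391 0.004]
board_a_edge 0.79 [338.3  81.2] [0.322 0.475 0.004]
board_a_edge 0.76 [236.   84.4] [0.291 0.32  0.004]
board_a_edge 0.65 [160.5 131. ] [0.331 0.184 0.004]
board_a_edge 0.63 [298.3 262. ] [0.606 0.351 0.004]
board_a_edge 0.5 [291.9 191.1] [0.474 0.368 0.004]
```

View pics/w1.png

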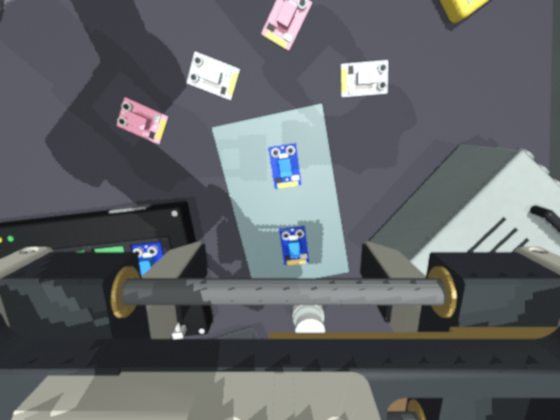

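The wrist view shows the two blue boards on the mat at (284,166) and (293,245), with gold edges facing down-image (world +x). Pink and white decoys are off the mat. Next: measure outlines by colour and check a close crop.

```bash
cat >> h.py <<'E'
def boards(p,z,box=None):
    "blue+gold board outlines at plane z: centre, yaw (towards gold), size"
    im=p['color'].copy(); hsv=cv2.cvtColor(im,cv2.COLOR_BGR2HSV)
    blue=cv2.inRange(hsv,(98,120,60),(128,255,255)); gold=cv2.inRange(hsv,(18,90,110),(35,255,255))
    n,l,st,c=cv2.connectedComponentsWithStats(cv2.morphologyEx(blue,cv2.MORPH_CLOSE,np.ones((5,5))))
    out=[]
    for i in range(1,n):
        if st[i,4]<150: continue
        near=cv2.dilate((l==i).astype(np.uint8),np.ones((9,9))); g=(gold>0)&(near>0)
        if g.sum()<10: continue
        ys,xs=np.where((l==i)|g)
        P=np.array([onz(p,(u,v),z)[:2] for u,v in zip(xs,ys)],np.float32)
        G=np.mean([onz(p,(u,v),z)[:2] for v,u in zip(*np.where(g))],0)
        (cx,cy),(w,h),a=cv2.minAreaRect(P*1000); a=np.radians(a if w>h else a+90)
        c0=np.array([cx,cy])/1000
        if np.dot([np.cos(a),np.sin(a)],G-c0)<0:a+=np.pi
        a=(a+np.pi)%(2*np.pi)-np.pi
        out.append((c0,a,(max(w,h),min(w,h)),c[i])); print('board',c0,'yaw',round(a,3),'size',max(w,h),min(w,h),'px',c[i])
    return out
E
python3 - <<'E'
from h import *
np.set_printoptions(precision=4,suppress=True)
p=imaging.read_camera('wrist')
b=boards(p,.004)
s=boards(imaging.read_camera('scene'),.004)
cv2.imwrite('pics/c1.png',cv2.resize(p['color'][130:280,200:360],(640,600),interpolation=cv2.INTER_CUBIC))
E
```

```text
board [0.4296 0.3653] yaw -0.077 size 68.23209381103516 45.04226303100586 px [283.7302 165.8517]
board [0.5718 0.3498] yaw -0.094 size 70.24626159667969 46.13685607910156 px [293.132  245.0515]
board [-0.8684 -0.8452] yaw -2.407 size 461.01751708984375 113.37999725341797 px [413.4076  20.2102]
board [0.5221 0.0881] yaw -0.121 size 94.65030670166016 53.70650100708008 px [294.4444 245.8542]
board [0.4301 0.3642] yaw -0.089 size 70.51363372802734 46.98218536376953 px [366.7754 303.6842]
board [0.5722 0.3483] yaw -0.099 size 72.28035736083984 47.230899810791016 px [323.1933 322.6233]
```

View pics/c1.png

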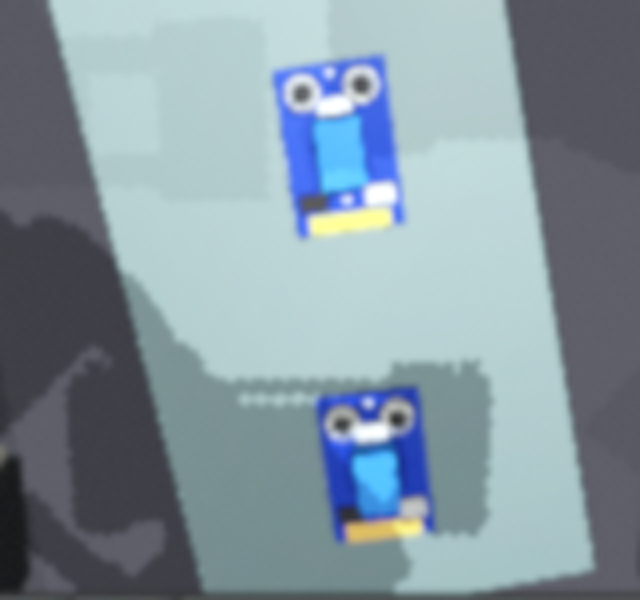

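```bash
python3 - <<'E'
from h import *
go([.42,.05,.40],down(1.48))
E
```

```text
shares [-2.4400e-01 -1.5421e+00 -2.5290e-01 -0.0000e+00 -3.0000e-04 -8.5400e-02]
```

```bash
python3 -m jog '[[-0.1,-0.8,-0.2,0,0,-0.0854],[-0.1,-0.8,-0.2,0,0,-0.0854],[-0.1,-0.8,-0.2,0,0,-0.0854],[-0.1,-0.8,-0.2,0,0,-0.0854]]' | head -2
python3 -m jog '[[-0.1,-0.74,-0.05,0,0,0],[-0.1,-0.74,-0.05,0,0,0],[-0.1,-0.74,-0.05,0,0,0],[-0.1,-0.74,-0.05,0,0,0],[-0.1,-0.74,-0.05,0,0,0]]' | head -2
python3 look.py pics/w2.png pocket_a:0.05 seated:0.05 catch_tip:0.151 catch_hinge:0.102 handle:0.172 lever_hinge:0.055
python3 - <<'E'
from h import *
boards(imaging.read_camera('wrist'),.053)
E
```

```text
clock: 3.3
position: [0.425, 0.1979, 0.3912]
clock: 3.8
position: [0.4319, 0.0509, 0.3996]
[0.432 0.051 0.4  ]
pocket_a 0.8 [287.8 226. ] [0.527 0.05  0.05 ]
pocket_a 0.79 [255.4 225.9] [ 0.521 -0.008  0.05 ]
seated 0.89 [324.4 224.8] [0.531 0.114 0.05 ]
catch_hinge 0.67 [126.9 260.8] [ 0.544 -0.219  0.102]
catch_hinge 0.67 [287.2 222.9] [0.504 0.05  0.102]
catch_hinge 0.65 [443.  224.8] [0.53  0.296 0.102]
handle 0.84 [167.3 335.7] [ 0.641 -0.144  0.172]
lever_hinge 0.4 [252.6 223.9] [ 0.516 -0.012  0.055]
board [0.42298541 0.33718744] yaw -0.081 size 61.4018669128418 41.91804122924805 px [454.65089723 151.66884176]
board [0.53023517 0.11538687] yaw -0.11 size 74.6756591796875 49.9723014831543 px [323.98401163 222.98837209]
board [0.55178009 0.32302563] yaw -0.09 size 61.68286895751953 42.3751220703125 px [441.28875969 226.39534884]
board [ 0.7187121  -0.13208069] yaw -1.523 size 116.76091766357422 73.0981674194336 px [214.33653846 324.78098291]
```

View pics/w2.png

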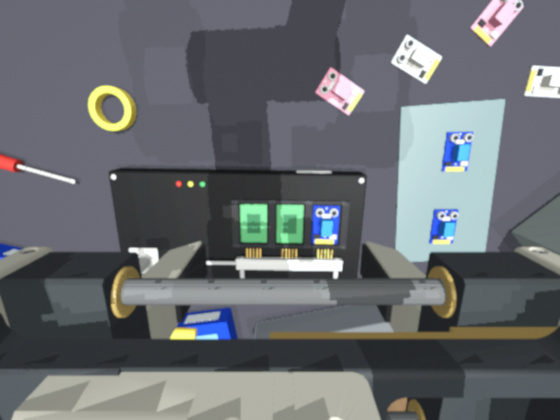

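The wrist view shows the empty green pockets at (254,224) and (289,224), the seated board at (326,224) and the contact bar at (290,265). The catch and lever are hidden behind the finger at left. I'll refine the pocket poses by colour in both cameras.

```bash
cat > pk.py <<'E'
from h import *
np.set_printoptions(precision=4,suppress=True)
for n in ['wrist','scene']:
    p=imaging.read_camera(n); hsv=cv2.cvtColor(p['color'],cv2.COLOR_BGR2HSV)
    g=cv2.morphologyEx(cv2.inRange(hsv,(50,100,50),(80,255,255)),cv2.MORPH_CLOSE,np.ones((7,7)))
    k,l,st,c=cv2.connectedComponentsWithStats(g)
    for i in range(1,k):
        if st[i,4]<150: continue
        ys,xs=np.where(l==i); P=np.array([onz(p,(u,v),.05)[:2] for u,v in zip(xs,ys)],np.float32)*1000
        print(n,c[i],cv2.minAreaRect(P),P.mean(0))
    if n=='wrist': 
        c0,a,_,_=min(boards(p,.053),key=lambda b:np.hypot(*(b[0]-[.53,.115])))
# fixture near edge: dark boundary between screws in the wrist picture
    if n=='wrist':
        gr=cv2.cvtColor(p['color'],cv2.COLOR_BGR2GRAY).astype(float)
        pts=[]
        for u in list(range(130,170,3))+list(range(225,290,3)):
            d=np.diff(gr[160:190,u]); v=160+np.argmin(d)+.5; pts.append(onz(p,(u,v),.05)[:2])
        f=cv2.fitLine(np.array(pts,np.float32)*1000,cv2.DIST_HUBER,0,.01,.01).ravel(); print('edge',f,'fixture yaw',np.arctan2(f[1],f[0])%np.pi-np.pi/2)
E
python3 pk.py
```

```text
wrist [252.5404 224.393 ] ((515.7698974609375, -11.167848587036133), (48.555484771728516, 72.95182800292969), 83.89279174804688) [518.572 -11.06 ]
wrist [288.2913 226.138 ] ((524.0313110351562, 52.83541488647461), (48.57260513305664, 71.925048828125), 83.72258758544922) [527.5173  51.8291]
board [0.4232 0.3374] yaw -0.082 size 61.402103424072266 42.23264694213867 px [454.7932 151.4853]
board [0.5303 0.1153] yaw -0.11 size 74.71157836914062 49.853294372558594 px [324.047  223.1836]
board [0.5519 0.323 ] yaw -0.09 size 61.683773040771484 42.42194366455078 px [441.4024 226.2347]
board [ 0.7193 -0.1323] yaw -1.522 size 116.9825210571289 74.33761596679688 px [214.4612 324.7759]
edge [  0.1107   0.9939 417.9774 -36.3163] fixture yaw -0.11089718
scene [281.4615 223.3446] ((519.0430297851562, 18.997299194335938), (115.29329681396484, 74.2464599609375), 83.31310272216797) [519.6088  20.3056]
```

```bash
python3 - <<'E'
from h import *
go([.4298,.3648,.12],down(1.488))
E
```

```text
shares [ 1.5450e-01  1.5577e+00  1.3974e+00  1.0000e-04 -1.0000e-04 -5.5000e-03]
```

```bash
python3 -m jog '[[0.08,0.9,0.6,0,0,-0.0055],[0.08,0.9,0.6,0,0,-0.0055],[0.08,0.9,0.6,0,0,-0.0055],[0.08,0.9,0.6,0,0,-0.0055],[0.08,0.9,0.6,0,0,-0.0055]]' -0.05 | head -2
python3 -m jog '[[0.0745,0.658,0.797,0,0,0],[0.0745,0.658,0.797,0,0,0],[0.0745,0.658,0.797,0,0,0],[0.0745,0.658,0.797,0,0,0],[0.0745,0.658,0.797,0,0,0],[0.0745,0.658,0.797,0,0,0]]'
python3 - <<'E'
from h import *
p=imaging.read_camera('wrist'); boards(p,.004)
go([.4298,.3648,.027],down(1.488))
E
```

```text
clock: 4.8
position: [0.4312, 0.2346, 0.2766]
clock: 5.4
position: [0.4288, 0.3642, 0.1193]
orientation: [[-0.997, 0.082, -0.002], [0.082, 0.997, -0.002], [0.002, -0.002, -1.0]]
force: [-1.0, -0.3, 0.6]
width: 0.0436
grip_force: 0.0
board [0.43015198 0.36528473] yaw -0.078 size 69.6136474609375 46.191776275634766 px [285.1563981  211.48459716]
board [0.54874628 0.35218198] yaw -1.651 size 53.95669174194336 24.10867691040039 px [281.64122137 320.44274809]
shares [-3.000e-04  4.400e-03  4.691e-01 -1.000e-04  4.000e-04 -4.000e-04]
```

```bash
python3 -m jog '[[0,0.004,0.25,0,0,0],[0,0.004,0.4,0,0,0],[0,0.004,0.469,0,0,0],[0,0.004,0.469,0,0,0]]' | head -4
python3 -m jog '[[0,0,0,0,0,0],[0,0,0,0,0,0],[0,0,0,0,0,0],[0,0,0,0,0,0],[0,0,0,0,0,0],[0,0,0,0,0,0]]' -1
```

```text
clock: 5.85
position: [0.4301, 0.3643, 0.027]
orientation: [[-0.996, 0.085, 0.001], [0.085, 0.996, 0.0], [-0.001, 0.0, -1.0]]
force: [0.6, -0.2, 0.4]
clock: 6.45
position: [0.4296, 0.3654, 0.0274]
orientation: [[-0.996, 0.084, 0.002], [0.084, 0.996, 0.001], [-0.001, 0.001, -1.0]]
force: [-0.9, -0.9, 7.4]
width: 0.0179
grip_force: 30.0
```

```bash
python3 -m jog '[[0,0,-0.1,0,0,0],[0,0,-0.3,0,0,0],[0,0,-0.5,0,0,0],[0,0,-0.65,0,0,0],[0,0,-0.65,0,0,0]]'
python3 - <<'E'
from h import *
s=monitor.get_obs(); boards(imaging.read_camera('wrist'),s['position'][2]-.0225); print(s['position'])
go([.5158,-.0116,.15],down(1.460))
E
```

```text
clock: 6.95
position: [0.431, 0.3664, 0.161]
orientation: [[-0.996, 0.084, 0.007], [0.084, 0.996, 0.005], [-0.007, 0.005, -1.0]]
force: [0.2, 0.2, -0.7]
width: 0.0177
grip_force: 30.0
board [0.47649573 0.35909286] yaw 1.483 size 29.86635971069336 22.903169631958008 px [279.56305732 319.84840764]
[0.43101914 0.36641631 0.16098295]
shares [-5.8560e-01 -1.8439e+00  3.8800e-02  1.8000e-03  2.3000e-03  1.7200e-02]
```

```bash
python3 -m jog '[[-0.1,-0.24,0,0,0,0.017],[-0.16,-0.48,0,0,0,0.017],[-0.22,-0.71,0,0,0,0.017],[-0.3,-0.92,0,0,0,0.017],[-0.3,-0.92,0,0,0,0.017]]' | head -2
python3 -m jog '[[-0.07,-0.24,0.02,0,0,0],[-0.14,-0.48,0.04,0,0,0],[-0.21,-0.72,0.04,0,0,0],[-0.28,-0.92,0.04,0,0,0],[-0.28,-0.92,0.04,0,0,0],[-0.28,-0.92,0.04,0,0,0]]'
python3 - <<'E'
from h import *
np.set_printoptions(precision=4,suppress=True)
go([.5158,-.0116,.085],down(1.460))
for n in ['scene','side']:
    p=imaging.read_camera(n); boards(p,monitor.get_obs()['position'][2]-.0225)
    for t in ['board_a_edge']:
        for r in nets.place_of(p,t): print(t,r['p'],r['position'],onz(p,r['position'],monitor.get_obs()['position'][2]-.0225))
E
```

```text
clock: 7.5
position: [0.4738, 0.172, 0.1548]
clock: 8.1
position: [0.5081, -0.0124, 0.147]
orientation: [[-0.994, 0.112, -0.003], [0.112, 0.994, 0.001], [0.003, 0.001, -1.0]]
force: [0.0, 0.3, -1.0]
width: 0.0177
grip_force: 30.0
shares [-0.0384  0.0078  0.3098  0.0005 -0.0018 -0.0012]
board [0.5626 0.1508] yaw -0.121 size 83.8843765258789 47.5976676940918 px [294.3868 245.8641]
board [0.6076 0.3813] yaw -0.099 size 62.781280517578125 41.8586540222168 px [323.1517 322.2724]
board_a_edge 0.79 [417.9, 282.8] [0.3261 0.4167 0.1249]
board_a_edge 0.76 [420.4, 322.1] [0.3949 0.5016 0.1249]
board_a_edge 0.64 [313.6, 327.5] [0.6349 0.3809 0.1249]
board_a_edge 0.63 [358.5, 242.8] [0.3876 0.2363 0.1249]
board_a_edge 0.58 [394.4, 268.8] [0.3531 0.3529 0.1249]
board [0.4694 0.1837] yaw -0.147 size 93.0772933959961 50.21878433227539 px [250.4414 245.0586]
board_a_edge 0.9 [281.3, 303.3] [0.2521 0.2931 0.1254]
board_a_edge 0.85 [202.5, 377.8] [0.2357 0.5301 0.1254]
board_a_edge 0.81 [168.7, 283.6] [0.4924 0.4198 0.1254]
board_a_edge 0.69 [260.4, 338.0] [0.2199 0.3937 0.1254]
board_a_edge 0.61 [253.1, 372.6] [0.1743 0.461  0.1254]
```

```bash
python3 -m jog '[[-0.037,0.008,0.15,0,0,0],[-0.037,0.008,0.25,0,0,0],[-0.037,0.008,0.31,0,0,0],[-0.037,0.008,0.31,0,0,0]]'
python3 - <<'E'
from h import *
go([.5155,-.0116,.0765],down(1.460))
E
```

```text
clock: 8.7
position: [0.5152, -0.0106, 0.0849]
orientation: [[-0.994, 0.109, -0.003], [0.109, 0.994, 0.001], [0.003, 0.0, -1.0]]
force: [-0.0, 0.3, -0.1]
width: 0.0176
grip_force: 30.0
shares [-0.0021 -0.005   0.0421  0.0002 -0.0022  0.0009]
```

```bash
python3 -m jog '[[-0.001,-0.004,0.02,0,0,0],[-0.001,-0.004,0.035,0,0,0],[-0.001,-0.004,0.045,0,0,0],[-0.001,-0.004,0.045,0,0,0]]'; python3 -m jog '[[0,0,0.004,0,0,0],[0,0,0.008,0,0,0],[0,0,0.008,0,0,0]]'
```

```text
clock: 9.1
position: [0.5165, -0.0125, 0.0775]
orientation: [[-0.994, 0.111, 0.0], [0.111, 0.994, 0.0], [-0.0, 0.0, -1.0]]
force: [-0.1, -0.2, 0.2]
width: 0.0174
grip_force: 30.0
clock: 9.4
position: [0.5165, -0.0125, 0.0757]
orientation: [[-0.994, 0.111, 0.0], [0.111, 0.994, 0.0], [-0.0, 0.0, -1.0]]
force: [-0.9, -0.2, -1.2]
width: 0.018
grip_force: 30.0
```

```bash
for i in 1; do python3 -m jog '[[0,0,0.005,0,0,0],[0,0,0.005,0,0,0]]'; done
```

```text
clock: 9.6
position: [0.5164, -0.0124, 0.0746]
orientation: [[-0.994, 0.11, -0.0], [0.11, 0.994, 0.0], [0.0, 0.0, -1.0]]
force: [-0.1, 0.0, -0.8]
width: 0.0177
grip_force: 30.0
```

```bash
python3 -m jog '[[0,0,0.005,0,0,0],[0,0,0.005,0,0,0]]'
```

```text
clock: 9.8
position: [0.5165, -0.0124, 0.0744]
orientation: [[-0.994, 0.11, 0.0], [0.11, 0.994, -0.0], [-0.0, -0.0, -1.0]]
force: [-1.7, 0.8, 6.1]
width: 0.0179
grip_force: 30.0
```

```bash
python3 -m jog '[[0,0,-0.003,0,0,0],[0,0,-0.003,0,0,0],[0,0,-0.003,0,0,0],[0,0,-0.003,0,0,0],[0,0,-0.15,0,0,0],[0,0,-0.35,0,0,0],[0,0,-0.55,0,0,0],[0,0,-0.55,0,0,0]]' -0.25
python3 - <<'E'
from h import *
p=imaging.read_camera('wrist'); boards(p,.053); boards(imaging.read_camera('scene'),.053)
go([.5722,.3492,.16],down(1.474))
E
```

```text
clock: 10.6
position: [0.5193, -0.0129, 0.1889]
orientation: [[-0.994, 0.11, 0.01], [0.11, 0.994, -0.002], [-0.01, -0.001, -1.0]]
force: [0.3, -0.7, -0.5]
width: 0.0342
grip_force: 0.0
board [ 0.51661713 -0.01323721] yaw -0.11 size 72.6261978149414 47.813846588134766 px [282.436457   199.45228926]
board [0.52974152 0.11491637] yaw -0.111 size 72.48432159423828 48.72139358520508 px [414.814339   199.26813096]
board [ 0.52426501 -0.01541346] yaw -0.089 size 86.7083969116211 50.710418701171875 px [277.52054795 215.18721461]
board [0.53849188 0.11350801] yaw -0.114 size 90.21166229248047 50.997474670410156 px [294.40277778 245.84027778]
board [0.58698456 0.3616431 ] yaw -0.099 size 67.56752014160156 45.049774169921875 px [323.15172414 322.27241379]
shares [-7.5800e-02  1.8279e+00  1.2130e-01 -0.0000e+00  1.1000e-03 -8.8000e-03]
```

```bash
python3 -m jog '[[-0.02,0.25,0,0,0,-0.009],[-0.03,0.5,0,0,0,-0.009],[-0.04,0.75,0.0,0,0,-0.009],[-0.04,0.92,0.06,0,0,-0.009],[-0.04,0.92,0.06,0,0,-0.009]]' -0.05 | head -2
python3 -m jog '[[-0.02,0.25,0,0,0,0],[-0.03,0.5,0.03,0,0,0],[-0.035,0.75,0.06,0,0,0],[-0.035,0.908,0.06,0,0,0],[-0.035,0.908,0.06,0,0,0],[-0.035,0.908,0.06,0,0,0]]'
python3 - <<'E'
from h import *
p=imaging.read_camera('wrist'); boards(p,.006)
go([.5722,.3492,.0274],down(1.474))
E
```

```text
clock: 11.2
position: [0.543, 0.1733, 0.1682]
clock: 11.8
position: [0.5686, 0.3489, 0.1578]
orientation: [[-0.995, 0.096, -0.003], [0.096, 0.995, -0.002], [0.003, -0.002, -1.0]]
force: [-0.7, -0.6, -1.4]
width: 0.044
grip_force: 0.0
board [0.53761401 0.07629913] yaw -0.131 size 85.56082916259766 48.55228042602539 px [ 21.96877788 197.2426405 ]
board [0.57227374 0.34967975] yaw -0.094 size 68.59467315673828 45.9403190612793 px [284.74763407 203.89747634]
shares [-1.760e-02  7.800e-03  6.544e-01 -1.200e-03 -1.400e-03 -1.000e-04]
```

```bash
python3 -m jog '[[-0.015,0.006,0.25,0,0,0],[-0.015,0.006,0.45,0,0,0],[-0.015,0.006,0.6,0,0,0],[-0.015,0.006,0.654,0,0,0],[-0.015,0.006,0.654,0,0,0]]' | head -4
python3 -m jog '[[0,0,0,0,0,0],[0,0,0,0,0,0],[0,0,0,0,0,0],[0,0,0,0,0,0],[0,0,0,0,0,0],[0,0,0,0,0,0]]' -1
python3 -m jog '[[0,0,-0.1,0,0,0],[0,0,-0.3,0,0,0],[0,0,-0.5,0,0,0],[0,0,-0.7,0,0,0],[0,0,-0.7,0,0,0],[0,0,-0.7,0,0,0]]'
python3 - <<'E'
from h import *
go([.5230,.0518,.15],down(1.460))
E
```

```text
clock: 12.35
position: [0.5721, 0.3487, 0.0281]
orientation: [[-0.995, 0.098, -0.002], [0.098, 0.995, -0.001], [0.002, -0.001, -1.0]]
force: [0.3, -1.3, -0.2]
clock: 12.95
position: [0.5728, 0.3507, 0.03]
orientation: [[-0.995, 0.096, 0.001], [0.096, 0.995, 0.001], [-0.001, 0.001, -1.0]]
force: [-0.3, -1.3, 5.2]
width: 0.0173
grip_force: 30.0
clock: 13.55
position: [0.5724, 0.3507, 0.1697]
orientation: [[-0.995, 0.096, 0.002], [0.096, 0.995, 0.001], [-0.001, 0.001, -1.0]]
force: [-0.9, -0.3, -1.3]
width: 0.0177
grip_force: 30.0
shares [ 1.0230e-01 -1.5116e+00  9.6900e-02  6.0000e-04  9.0000e-04  9.1000e-03]
```

```bash
python3 -m jog '[[0.02,-0.24,0,0,0,0.009],[0.04,-0.48,0,0,0,0.009],[0.05,-0.72,0,0,0,0.009],[0.05,-0.8,0.04,0,0,0.009],[0.05,-0.8,0.04,0,0,0.009]]' | head -2
python3 -m jog '[[0.02,-0.24,0,0,0,0],[0.04,-0.48,0.03,0,0,0],[0.05,-0.71,0.05,0,0,0],[0.05,-0.71,0.2,0,0,0],[0.05,-0.71,0.3,0,0,0],[0.05,-0.71,0.3,0,0,0]]'
python3 - <<'E'
from h import *
go([.5228,.0518,.08],down(1.460))
E
```

```text
clock: 14.05
position: [0.5453, 0.1895, 0.1584]
clock: 14.65
position: [0.5192, 0.0528, 0.0976]
orientation: [[-0.994, 0.111, -0.007], [0.111, 0.994, 0.001], [0.007, -0.0, -1.0]]
force: [-0.4, -0.4, -0.8]
width: 0.0177
grip_force: 30.0
shares [-0.0191 -0.0031  0.088  -0.     -0.0047  0.    ]
```

```bash
python3 -m jog '[[-0.02,-0.003,0.04,0,0,0],[-0.02,-0.003,0.08,0,0,0],[-0.02,-0.003,0.085,0,0,0],[-0.02,-0.003,0.085,0,0,0]]'
python3 - <<'E'
from h import *
go([.5233,.0518,.077],down(1.460))
E
```

```text
clock: 15.05
position: [0.5253, 0.0515, 0.0839]
orientation: [[-0.994, 0.11, -0.0], [0.11, 0.994, 0.0], [0.0, 0.0, -1.0]]
force: [-0.1, -0.8, -1.0]
width: 0.0178
grip_force: 30.0
shares [ 0.01    0.0003  0.0347  0.0001 -0.      0.0004]
```

```bash
python3 -m jog '[[0.01,0,0.005,0,0,0],[0.01,0,0.015,0,0,0],[0.01,0,0.025,0,0,0],[0.01,0,0.025,0,0,0]]'; python3 -m jog '[[0,0,0.005,0,0,0],[0,0,0.01,0,0,0],[0,0,0.01,0,0,0]]'
```

```text
clock: 15.45
position: [0.5231, 0.0514, 0.0788]
orientation: [[-0.994, 0.111, -0.0], [0.111, 0.994, 0.0], [0.0, 0.0, -1.0]]
force: [-0.4, 0.0, -0.5]
width: 0.0178
grip_force: 30.0
clock: 15.75
position: [0.5233, 0.0514, 0.077]
orientation: [[-0.994, 0.111, 0.0], [0.111, 0.994, 0.0], [-0.0, 0.0, -1.0]]
force: [-0.7, 0.3, -0.4]
width: 0.0177
grip_force: 30.0
```

```bash
python3 -m jog '[[0,0,0.005,0,0,0],[0,0,0.005,0,0,0]]'
```

```text
clock: 15.95
position: [0.5233, 0.0514, 0.0769]
orientation: [[-0.994, 0.11, 0.001], [0.11, 0.994, -0.0], [-0.001, 0.0, -1.0]]
force: [-3.0, -1.1, 9.5]
width: 0.0173
grip_force: 30.0
```

```bash
python3 -m jog '[[0,0,0.005,0,0,0],[0,0,0.005,0,0,0]]'
```

```text
clock: 16.15
position: [0.5234, 0.0514, 0.0769]
orientation: [[-0.994, 0.11, 0.001], [0.11, 0.994, -0.0], [-0.001, 0.0, -1.0]]
force: [-5.7, -0.5, 18.4]
width: 0.0177
grip_force: 30.0
```

Seated; back off the pressure, then release and lift.

```bash
python3 -m jog '[[0,0,-0.009,0,0,0],[0,0,-0.009,0,0,0]]' -1 | grep force; python3 -m jog '[[0,0,0,0,0,0],[0,0,0,0,0,0],[0,0,0,0,0,0],[0,0,0,0,0,0],[0,0,-0.15,0,0,0],[0,0,-0.35,0,0,0],[0,0,-0.6,0,0,0],[0,0,-0.6,0,0,0]]' -0.25
python3 - <<'E'
from h import *
p=imaging.read_camera('wrist'); boards(p,.053); cv2.imwrite('pics/w3.png',p['color'])
E
```

```text
force: [-0.6, -0.2, -0.2]
grip_force: 30.0
clock: 17.15
position: [0.5266, 0.0513, 0.2031]
orientation: [[-0.994, 0.11, 0.012], [0.11, 0.994, -0.001], [-0.012, 0.001, -1.0]]
force: [0.2, -0.1, -1.3]
width: 0.0344
grip_force: 0.0
board [ 0.51658185 -0.01330751] yaw -0.11 size 71.58467102050781 47.30760955810547 px [219.41639344 195.50725995]
board [0.52309955 0.05013089] yaw -0.11 size 72.5757064819336 46.915340423583984 px [281.42810761 194.3325603 ]
board [0.53011096 0.11517312] yaw -0.12 size 72.64547729492188 48.567901611328125 px [345.7282951  194.55825461]
```

View pics/w3.png

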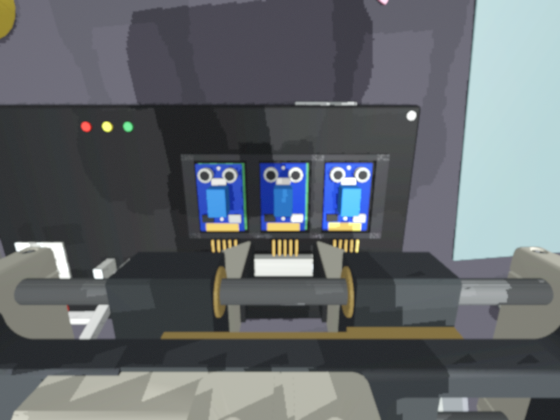

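All three boards lie in a row with gold towards the bar. The pixels are (219,195), (283,194) and (347,194), and the world offsets from each pocket are within 2 mm. Catch next.

```bash
python3 - <<'E'
from h import *
np.set_printoptions(precision=4,suppress=True)
a,b=imaging.read_camera('scene'),imaging.read_camera('side')
for t in ['catch_tip','handle']:
    A,B=[ [r for r in nets.place_of(q,t) if r['p']>.3][:1] for q in (a,b)]
    if A and B: print(t,tri([(a,A[0]['position']),(b,B[0]['position'])]))
    print(A,B)
for X in [(.545,-.190,.151),(.635,-.1417,.172)]: print(proj(a,X),proj(b,X))
go([.5452,-.1538,.20],down(1.460)); go([.5452,-.1538,.145],down(1.460))
E
```

```text
catch_tip [ 0.5469 -0.1878  0.158 ]
[{'position': [242.7, 162.6], 'p': 0.59}] [{'position': [309.9, 175.1], 'p': 0.46}]
[{'position': [226.9, 181.1], 'p': 0.73}] []
[243.1065 163.5918] [310.7837 176.8221]
[223.6695 178.9549] [280.7866 168.0711]
shares [-0.2258 -1.0075 -0.0241 -0.0001 -0.0018  0.0001]
shares [-0.2265 -1.0074  0.2509 -0.0001 -0.0018  0.0001]
```

```bash
python3 -m jog '[[-0.06,-0.24,-0.1,0,0,0],[-0.12,-0.48,-0.1,0,0,0],[-0.18,-0.72,-0.1,0,0,0],[-0.226,-0.95,-0.1,0,0,0],[-0.226,-1,-0.05,0,0,0],[-0.226,-1,0.1,0,0,0],[-0.226,-1,0.24,0,0,0],[-0.226,-1,0.24,0,0,0]]' -1
python3 - <<'E'
from h import *
go([.5452,-.1538,.145],down(1.460))
p=imaging.read_camera('wrist'); cv2.imwrite('pics/w4.png',p['color'])
E
```

```text
clock: 18.3
position: [0.5433, -0.151, 0.1441]
orientation: [[-0.994, 0.111, -0.009], [0.111, 0.994, 0.004], [0.009, 0.003, -1.0]]
force: [0.5, 0.1, -0.1]
width: 0.0004
grip_force: 0.0
shares [-0.0108 -0.0129 -0.0046  0.002  -0.0059 -0.0001]
```

View pics/w4.png

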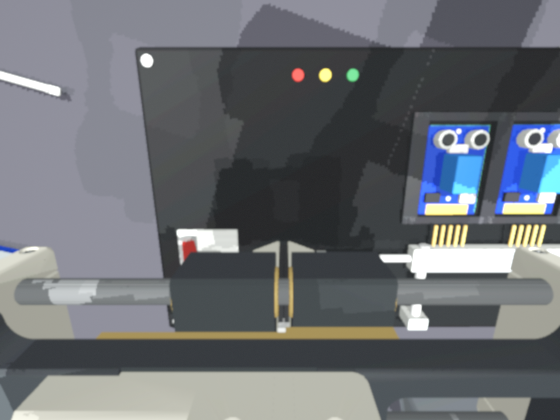

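The wrist view shows the red tab at (188,250), left of the closed fingers, so they are on its +y side. Pushing towards -y.

```bash
python3 -m jog '[[-0.01,-0.05,0,0,0,0],[-0.01,-0.1,0,0,0,0],[-0.01,-0.15,0,0,0,0],[-0.01,-0.2,0,0,0,0],[-0.01,-0.25,0,0,0,0],[-0.01,-0.25,0,0,0,0]]'
```

```text
clock: 18.95
position: [0.5424, -0.204, 0.1489]
orientation: [[-0.994, 0.112, 0.0], [0.112, 0.994, -0.001], [-0.0, -0.001, -1.0]]
force: [-0.0, 0.4, -0.4]
width: 0.0007
grip_force: 0.0
```

```bash
python3 -m jog '[[0,-0.03,0.01,0,0,0],[0,-0.06,0.02,0,0,0],[0,-0.06,0.02,0,0,0]]'
python3 - <<'E'
from h import *
np.set_printoptions(precision=4,suppress=True)
s=monitor.get_obs(); R=np.array([[.994,.111],[-.111,.994]])
print('fixture rel hinge',R.T@(s['position'][:2]-np.array([.5422,-.2169])))
for n in ['scene','side']:
    a=imaging.read_camera(n); print([(r['position'],r['p']) for r in nets.place_of(a,'catch_tip')])
    for q in (0,.6,1,1.2):
        y=56e-3*np.sin(.5-q); X=np.array([.5422,-.2169,.102+56e-3*np.cos(.5-q)])+np.array([.111,.994,0])*y; print(q,proj(a,X))
E
```

```text
clock: 19.25
position: [0.541, -0.2148, 0.1442]
orientation: [[-0.994, 0.111, -0.0], [0.111, 0.994, 0.0], [0.0, -0.0, -1.0]]
force: [0.9, 0.8, 0.2]
width: 0.0006
grip_force: 0.0
fixture rel hinge [-0.0014  0.0019]
[]
0 [243.0257 163.5405]
0.6 [239.5454 155.732 ]
1 [237.5901 153.0353]
1.2 [236.849 152.62 ]
[([315.5, 170.0], 0.4)]
0 [310.7818 176.7444]
0.6 [317.6096 171.9816]
1 [321.833  171.8111]
1.2 [323.5808 172.6492]
```

```bash
python3 -m jog '[[0,-0.03,0.01,0,0,0],[0,-0.06,0.01,0,0,0],[0,-0.06,0.01,0,0,0]]' | grep -E 'pos|force'
```

```text
position: [0.5401, -0.2234, 0.1425]
force: [1.4, 13.0, 1.4]
grip_force: 5.9
```

```bash
python3 -m jog '[[0,-0.03,0,0,0,0],[0,-0.03,0,0,0,0]]' | grep -E 'pos|force'
python3 - <<'E'
from h import *
for n in ['scene','side']:
    a=imaging.read_camera(n); print([(r['position'],r['p']) for r in nets.place_of(a,'catch_tip')])
cv2.imwrite('pics/s5.png',cv2.resize(a['color'][120:240,240:400],(800,600),interpolation=cv2.INTER_CUBIC))
E
```

```text
position: [0.54, -0.2245, 0.1424]
force: [6.4, 31.5, 7.2]
grip_force: 13.8
[]
[([322.0, 172.8], 0.44)]
```

View pics/s5.png

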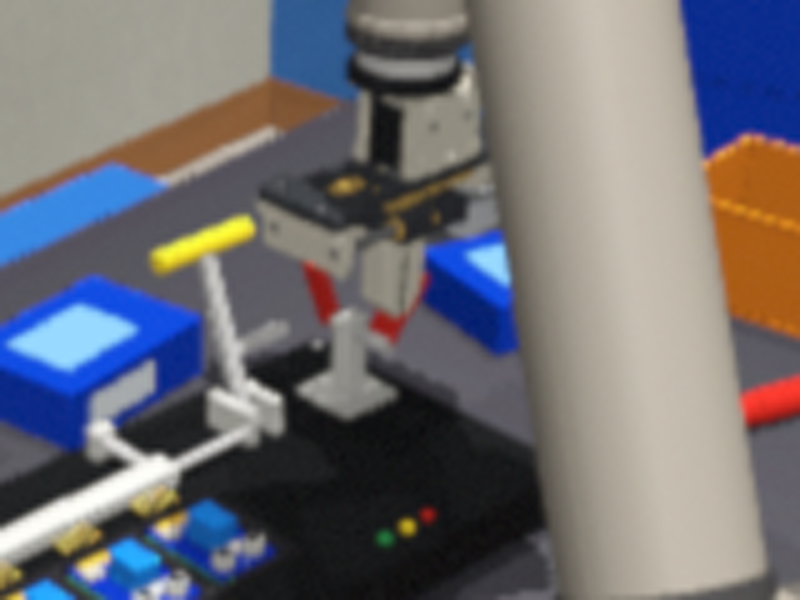

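The side crop shows the red tab leaning right at (320,180), against its stop with 31 N of push. The blocking arm is up at (304,178), the lever is still at rest, and the handle centre is at about (280.6,169), which matches the prediction. Backing off.

```bash
python3 -m jog '[[0,0.06,0,0,0,0],[0,0.1,0,0,0,0],[0,0.1,-0.2,0,0,0],[0,0.1,-0.4,0,0,0],[0,0.1,-0.6,0,0,0],[0,0.1,-0.6,0,0,0]]' | grep -E 'pos|force'
python3 - <<'E'
from h import *
np.set_printoptions(precision=4,suppress=True)
print(np.array(monitor.get_obs()['qpos']))
a=imaging.read_camera('side'); print([(r['position'],r['p']) for r in nets.place_of(a,'catch_tip')],[(r['position'],r['p']) for r in nets.place_of(a,'handle')])
go([.635,-.1417,.25],down(-.111))
E
```

```text
position: [0.5434, -0.2142, 0.2689]
force: [0.2, -0.3, 0.6]
grip_force: 0.0
[ -29.0047   24.6114   75.8933   -0.0407   78.8192 -112.6197]
[([318.4, 172.8], 0.49)] [([280.2, 168.5], 0.8), ([289.0, 203.2], 0.31)]
shares [-0.4278  0.4047  0.0599 -0.0004 -0.0003  0.9998]
```

```bash
python3 -m jog '[[-0.1,0.1,0.02,0,0,0.09],[-0.2,0.2,0.02,0,0,0.18],[-0.3,0.3,0.02,0,0,0.27],[-0.4,0.38,0.02,0,0,0.36],[-0.428,0.405,0.02,0,0,0.45],[-0.428,0.405,0.02,0,0,0.54],[-0.428,0.405,0.02,0,0,0.63],[-0.428,0.405,0.02,0,0,0.72]]' 0.2 | head -2
python3 -m jog '[[0,0,0,0,0,0.09],[0,0,0,0,0,0.18],[0,0,0,0,0,0.28],[0,0,0,0,0,0.28],[0,0,0,0,0,0.28]]' | head -5
python3 - <<'E'
from h import *
go([.635,-.1417,.25],down(-.111));go([.635,-.1417,.182],down(-.111))
E
```

```text
clock: 21.7
position: [0.6349, -0.1412, 0.2562]
clock: 22.2
position: [0.635, -0.1413, 0.2572]
orientation: [[0.107, 0.994, -0.002], [0.994, -0.107, 0.001], [0.001, -0.002, -1.0]]
force: [-0.3, 1.0, -0.6]
width: 0.0551
shares [-0.0021  0.0001  0.036  -0.0015 -0.0003  0.0024]
shares [-2.30e-03  9.00e-04  3.76e-01 -1.50e-03 -3.00e-04  2.40e-03]
```

```bash
python3 -m jog '[[-0.002,0,0.12,0,0,0],[-0.002,0,0.24,0,0,0],[-0.002,0,0.33,0,0,0],[-0.002,0,0.376,0,0,0],[-0.002,0,0.376,0,0,0]]'  | grep -E 'pos|force'
python3 -m jog '[[0,0,0,0,0,0],[0,0,0,0,0,0],[0,0,0,0,0,0],[0,0,0,0,0,0],[0,0,0,0,0,0],[0,0,0,0,0,0]]' -1
python3 - <<'E'
from h import *
s=monitor.get_obs();Rt=np.array(s['orientation']); C=[]
ex=np.array([.994,-.111,0])
H=lambda q: ex*.125*np.sin(.35-q)+np.array([0,0,.125*np.cos(.35-q)])
for q in (.15,.3,.45,.6,.75,.9,.95): print(q,np.round(Rt.T@(H(q)-H(0))/.2,3))
E
```

```text
position: [0.6347, -0.1414, 0.1818]
force: [-0.1, -0.0, 0.7]
grip_force: 0.0
clock: 23.3
position: [0.6354, -0.1416, 0.1838]
orientation: [[0.11, 0.994, 0.0], [0.994, -0.11, 0.0], [0.0, 0.0, -1.0]]
force: [-1.0, 0.2, 1.1]
width: 0.0148
grip_force: 29.7
0.15 [ 0.    -0.09  -0.025]
0.3 [ 0.    -0.183 -0.037]
0.45 [ 0.    -0.277 -0.035]
0.6 [ 0.    -0.369 -0.019]
0.75 [ 0.    -0.458  0.011]
0.9 [ 0.    -0.541  0.054]
0.95 [ 0.    -0.567  0.071]
```

Handle gripped. Pulling along the arc.

```bash
python3 -m jog '[[0,-0.09,-0.025,0,0,0],[0,-0.183,-0.037,0,0,0],[0,-0.277,-0.035,0,0,0],[0,-0.369,-0.019,0,0,0],[0,-0.369,-0.019,0,0,0]]'
python3 - <<'E'
from h import *
for n in ['scene','side']:
    a=imaging.read_camera(n); print([(r['position'],r['p']) for r in nets.place_of(a,'handle')])
    for q in (0,.6): print(q,proj(a,np.array([.5923,-.137,.055])+np.array([.994,-.111,0])*.125*np.sin(.35-q)+np.array([0,0,.125*np.cos(.35-q)])))
E
```

```text
clock: 23.8
position: [0.5636, -0.1335, 0.1901]
orientation: [[0.111, 0.994, 0.009], [0.994, -0.111, -0.002], [-0.001, 0.009, -1.0]]
force: [5.8, 1.1, 6.7]
width: 0.0148
grip_force: 30.0
[([246.3, 173.5], 0.44)]
0 [223.67358104 178.84158295]
0.6 [245.74216337 171.10145916]
[([294.0, 173.2], 0.62)]
0 [280.8193108  167.95959333]
0.6 [296.26113698 174.39629613]
```

```bash
python3 -m jog '[[0,-0.06,0.018,0,0,0],[0,-0.12,0.045,0,0,0],[0,-0.172,0.073,0,0,0],[0,-0.172,0.073,0,0,0],[0,-0.172,0.073,0,0,0]]'
```

```text
clock: 24.5
position: [0.5316, -0.13, 0.1765]
orientation: [[0.111, 0.994, 0.012], [0.994, -0.111, -0.002], [-0.001, 0.012, -1.0]]
force: [5.2, 3.1, 15.3]
width: 0.015
grip_force: 33.8
```

```bash
python3 -m jog '[[0,-0.015,0.009,0,0,0],[0,-0.03,0.018,0,0,0],[0,-0.03,0.018,0,0,0],[0,-0.03,0.018,0,0,0]]'
python3 - <<'E'
from h import *
for n in ['scene','side']:
    a=imaging.read_camera(n); print([(r['position'],r['p']) for r in nets.place_of(a,'handle')],[(r['position'],r['p']) for r in nets.place_of(a,'catch_tip')])
    for q in (.6,.8,.9): print(q,proj(a,np.array([.5923,-.137,.055])+np.array([.994,-.111,0])*.125*np.sin(.35-q)+np.array([0,0,.125*np.cos(.35-q)])))
cv2.imwrite('pics/s6.png',cv2.resize(a['color'][120:270,220:420],(800,600),interpolation=cv2.INTER_CUBIC))
E
```

```text
clock: 24.9
position: [0.5274, -0.1296, 0.1741]
orientation: [[0.111, 0.994, 0.016], [0.994, -0.111, -0.003], [-0.002, 0.017, -1.0]]
force: [8.1, 3.4, 17.9]
width: 0.0151
grip_force: 35.5
[([257.6, 172.2], 0.72)] [([277.8, 215.2], 0.74), ([239.2, 154.1], 0.67)]
0.6 [245.74216337 171.10145916]
0.8 [252.82052149 170.77833335]
0.9 [256.11382074 171.05292158]
[([301.2, 184.8], 0.48), ([247.3, 246.8], 0.18)] [([318.6, 170.5], 0.41)]
0.6 [296.26113698 174.39629613]
0.8 [301.32645894 179.25829996]
0.9 [303.70403543 182.11064469]
```

View pics/s6.png

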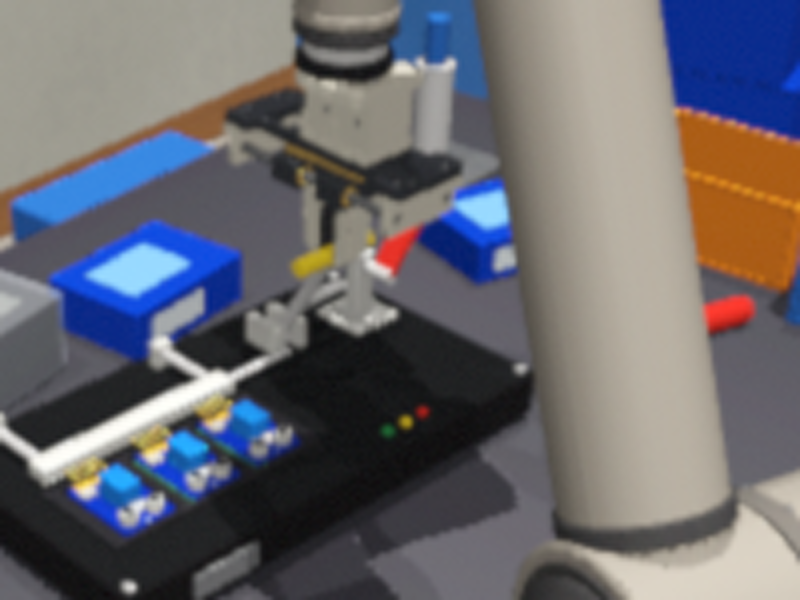

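The side crop shows the handle at (299,185) pulled towards the robot. The red tab still leans away at (319,182), and the boards are unmoved. I'll check the catch angle by red segmentation and confirm the lever stalls at its stop with one small extra pull.

```bash
python3 -m jog '[[0,-0.01,0.006,0,0,0],[0,-0.015,0.009,0,0,0],[0,-0.015,0.009,0,0,0],[0,-0.015,0.009,0,0,0]]' | grep -E 'clock|pos|force'
python3 - <<'E'
from h import *
np.set_printoptions(precision=2,suppress=True)
Hh=np.array([.5422,-.2169,.102]); ey=np.array([.111,.994,0]);ex=np.array([.994,-.111,0])
for n in ['scene','side']:
    p=imaging.read_camera(n); h=cv2.cvtColor(p['color'],cv2.COLOR_BGR2HSV)
    m=cv2.inRange(h,(0,130,70),(8,255,255))|cv2.inRange(h,(172,130,70),(180,255,255))
    best=[]
    for q in np.arange(0,1.3,.1):
        D=ey*np.sin(.5-q)+np.array([0,0,np.cos(.5-q)]); N=ey*np.cos(.5-q)-np.array([0,0,np.sin(.5-q)])
        P=np.array([proj(p,Hh+a*ex+D*r+N*t) for a in (-.011,.011) for r in (.015,.056) for t in(-.004,.004)],np.float32)
        M=np.zeros(m.shape,np.uint8); cv2.fillConvexPoly(M,cv2.convexHull(P).astype(int),1); 
        best.append(round((m[M>0]>0).mean(),2))
    print(n,best)
    x,y=proj(p,Hh).astype(int); v,u=np.where(m[y-40:y+20,x-40:x+40]); print('red px',len(u),u.min()+x-40,u.max()+x-40,v.min()+y-40,v.max()+y-40)
    if n=='scene': cv2.imwrite('pics/s7.png',cv2.resize(p['color'][y-45:y+45,x-60:x+60],(800,600),interpolation=cv2.INTER_CUBIC))
boards(imaging.read_camera('scene'),.053)
E
```

```text
clock: 25.6
position: [0.527, -0.1296, 0.174]
force: [13.1, 4.7, 22.5]
grip_force: 35.3
scene [np.float64(0.18), np.float64(0.36), np.float64(0.35), np.float64(0.4), np.float64(0.39), np.float64(0.44), np.float64(0.5), np.float64(0.53), np.float64(0.53), np.float64(0.56), np.float64(0.56), np.float64(0.5), np.float64(0.46)]
red px 77 227 280 153 183
side [np.float64(0.19), np.float64(0.21), np.float64(0.24), np.float64(0.26), np.float64(0.24), np.float64(0.26), np.float64(0.24), np.float64(0.26), np.float64(0.26), np.float64(0.31), np.float64(0.33), np.float64(0.32), np.float64(0.38)]
red px 60 314 324 177 187
board [0.53 0.05] yaw 1.474 size 181.12808227539062 81.53004455566406 px [286.12 231.5 ]
```

View pics/s7.png

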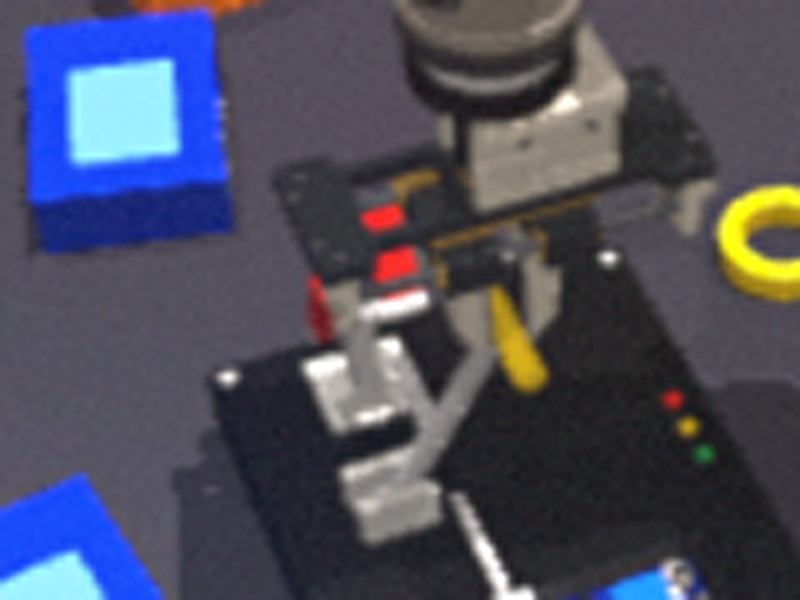

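The scene crop shows the handle at the stop and the tab folded over. The pull stalled at (0.527, -0.130) while the force rose from 8 to 13 N. The catch fit in the side view is best at 1.2 rad. Handing in.

```bash
python3 -c "
from station import job
print(job.job_done())"
```

```text
the job is handed in; nothing more can be done
None
```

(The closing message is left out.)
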